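Set the dough portioning gauge: scraper home, stop leg at the mark, cam closed and held

TASK

Set up the dough portioning gauge: lift or slide the dough scraper, blade first, flat into the slot in the front of the gauge until it is fully home, and let go of it. Then draw the gauge's spring-loaded stop leg out by its black upright plate until its pointer stands in line with the rider (the length mark, which stays where it is), and only then, holding the leg there, squeeze the cam lever closed against the plate. Finish while still holding: one finger on the plate, the other on the closed lever, pointer at the mark; do not let go, and leave the ring cutter, timer and small dish where they are.

Things in the scene. Friction and masses are not known exactly. Their poses are not given: they have to be found in the camera images.
- gauge: Portioning gauge: low aluminium plate fixed to the worktop, 90 (x) x 220 (y) mm, top at z = 14 mm, rail cheeks to z = 23 mm, tallest part (leg plate) z = 62 mm. Origin on the worktop under the plate, in line with the slot's middle; own -x is its front, towards the robot within 0.2 rad. Scraper fully home: point scraper_grip at gauge x = -94.5 mm, y = 0; 39 mm of bare blade then lie before the gauge.
- slot (a point): Middle of the slot's mouth in the gauge's front, at gauge x = -45 mm, axes as the gauge's. The slot lies directly on the worktop, 154 mm wide (y), 6 mm high, open to -x, 48 mm deep to a back stop. A 12 mm high guide on each side of the mouth flares out to 26 mm before it.
- scraper_grip (a point): Centre of the black grip bar of the loose dough scraper (0.1 to 0.18 kg) lying flat before the gauge. Bar 152 mm long (own y), 21 wide (own x), 21 high, centre 10.5 mm above the worktop. The steel blade lies at worktop level, 4 mm thick, 150 wide, ending 97.5 mm from this point along own -x; it starts pointing to the gauge within 0.3 rad, short of the slot. Fingertips beside the bar must stay over the blade (5 mm).
- grip_mid (a point): Point on the leg half-way up its grip, 47 mm above the worktop, axes as the gauge's. Grip = black leg plate (x 0 to 12 mm) plus cam lever on its -x side: 24 mm wide closed (x -12 to 12), to x = -26 with the lever open. Taken from above: one finger in the pocket, one outside the lever, 60 to 68 mm apart at first if centred here; tips 29 mm or more above the worktop clear leg and rail.
- pocket (a point): The leg's black upright plate is 12 mm thick (x), 46 mm long (y), its top 62 mm above the worktop; a lug stands out 28 mm from each end of its +x face. This point is the middle of the open-topped pocket between the lugs, 26 mm to +x of grip_mid: 36 mm wide (y), x -14 to +14 mm from here, open to +x; floor 28 mm above the worktop. A finger standing in it pushes the leg by a lug either way along y, without touching the lever.
- lever_hinge (a point): On the cam lever, a flat steel arm 9 mm thick, 32 to 58 mm above the worktop, 67 mm long: half-way up its upright hinge axis, at x = -7.5, y = -28 mm from grip_mid; own y points along the arm to its free end, own x is square to its face.
- leg (a joint): Draw of the stop leg in m: 0 in, 0.09 fully out; grows as the leg (with leg plate, lever, pointer) slides along the gauge's +y. Starts at 0 to 0.01. A spring draws it back (1 N at 0.01, 4 N at 0.075; friction 1.2 N): let go beyond 0.02 it slides back, even with the lever closed.
- lever (a joint): Angle of the cam lever in rad: 0 closed (arm along the leg plate, 3 mm from it), 0.32 fully open (free end out to the gauge's -x). Starts at 0.27 to 0.32. Stiff: stays where left; 5 to 10 N on the arm opposite the pocket moves it.
- pointer (a point): Tip of the steel pointer on the leg, 4 mm wide, 105 mm to -y and 26 mm to +x of grip_mid; moves with the leg. Axes as the gauge's.
- mark (a point): Top of the rider (length mark), a dark steel block 6 mm wide (y), 18 mm long (x), on the gauge's rule just behind the pointer's path. Its place along y varies: a leg draw of 0.035 to 0.075 m brings the pointer to it. Stiff; must not be moved. Axes as the gauge's; pointer in line when both have equal y in the gauge's frame.
- ring_cutter: Bystander: plain steel ring cutter, 74 mm across, 38 mm high, origin at the middle of its underside.
- dough_timer: Bystander: kitchen timer, white square foot with a dial, 68 x 68 x 38 mm, origin at the middle of its underside.
- small_dish: Bystander: small white dish, 69 mm across, 46 mm high, origin at the middle of its underside.
Mind the look-alikes: they are no part of the job. There is more than one size of the part that bears scraper_grip; the job needs the middle-sized.

How it is judged (in metres and radians):
On the way, in this order (a step that is already met when the one before it is completed fails the run):
1. the scraper blade is fully home in the slot (x of scraper_grip in the frame of gauge above -0.0985 m and z of scraper_grip in the frame of gauge below 0.016 m and y of scraper_grip in the frame of gauge between -0.006 and 0.006 m and angle between the x axis of scraper_grip and the x axis of gauge, either way round below 0.06 rad), for 0.2 s.
2. the leg's pointer is at the mark with the lever still open (all of step 1 and y of pointer in the frame of mark between -0.005 and 0.005 m and value of joint lever above 0.2 rad), for 0.1 s.
At the end, for the whole second after the job is handed in: The scraper is fully home in the slot (within 4 mm of the back stop, flat, centred within 6 mm, square within 0.06 rad); the pointer is within 5 mm of the rider's middle; the lever is closed (under 0.06 rad); the fingers press both the plate and the lever arm with over 2 N; the leg is at rest (all of step 1 and y of pointer in the frame of mark between -0.005 and 0.005 m and value of joint lever below 0.06 rad and contact force between the fingers and leg_c0 above 2 N and contact force between the fingers and lever above 2 N and velocity of joint leg between -0.01 and 0.01 m/s); the arm keeps its last pose, push and grip.
It fails at once if the lever is closed while the pointer is more than 8 mm off the mark (value of joint lever below 0.1 rad and not (y of pointer in the frame of mark between -0.008 and 0.008 m)).
It fails at once if the rider is pushed along (distance of mark from where it was at the start of the episode above 0.006 m).
It fails at once if a bystander is disturbed (distance of any of ring_cutter, dough_timer, small_dish from where it was at the start of the episode above 0.03 m).
It also fails if it takes over 51 s, if anything falls off the work surface, if the arm or the gripper's body presses on something with over 40 N, if the wrist force passes 120 N, or if a joint passes its speed limit or range.

ROBOT

A 6-joint arm with a two-finger parallel gripper is mounted at the origin on a cart in front of the work surface, level with it; the furniture and walls round the work are solid. World frame = base frame: x ahead of the robot, y to its left, z up, the work surface at z = 0. Lengths are in m, angles in degrees, forces in N, time in s.
With the tool pointing down it reaches from about 0.35 to 0.875 m from the base axis. Payload 4.2 kg.
Tool frame: the origin (TCP) lies on the centre line of the jaws, within the pads' length; the fingertips stand 25 mm ahead of it and the grasp point (between the pads) lies 6 mm ahead of it; z points along the fingers, y is the line along which they close (so a half turn about z gives the same grasp; the last joint's range is limited). The gripper opens to 87 mm and grips with 3 to 60 N. Pads are 19 mm wide; open, the fingers measure 117 mm over their backs; the gripper's body (75 mm by 190 mm) begins 51 mm behind the grasp point.
Start: joints at [-52.907, 22.042, 0.453, 0, -68.411, -14.817], TCP at [0.237, -0.578, 0.248] pointing down, gripper open.
Joint ranges: [-179.83, 179.83], [-69.29, 118.12], [-61.27, 80.66], [-181.25, 117.63], [-171.15, -9.14], [-177.46, 177.46]. Speed limits (degrees/s): [159.86, 159.86, 180, 180, 180, 180].

INTERFACE

Orientations are given as a 3x3 rotation matrix whose columns are the frame's x, y, z axes.
In Python, from station import r gives the robot as it stands.
- The arm moves only by the tool move_arm, never from a script. Its argument "series" is a list of rows, each an object with "grip": the opening, from 0 (shut) to 1 (fully open); "xyz": the shift along the tool's x, y, z in mm, a list of three; "angular": the turn, a rotation vector about the tool's x, y, z in rad, a list of three. A call has 1 to 10 rows; each row is the pose to reach, as a shift and turn from the pose commanded when the call began, along the tool's axes at that moment; what a row does not reach only later rows make up. A row lasts 1/10 s, in which the tool goes at most 50 mm and 8.59 degrees, less where a joint would pass 70% of its speed; a pose out of reach is approached as far as the arm can. A call with a gripper value outside its range is refused whole. The fingers move at their own pace and stop on an object; the grip force is fixed at half the most. Time passes only in rows, so rows that repeat a pose let the fingers close. It gives the time, the measured TCP pose, the force, the opening and the grip force at its end, in the units of the state.
- r.sense(): the state, without advancing time (a new reading comes with each control period).
- r.capture(name): name is "side" or "top"; returns a dict with "img" (480x640x3 uint8, red, green, blue), "camera_matrix" (3x3 intrinsics, pixels), "k1" (the pictures are not rectified: a ray, as slopes to the right and down, at radius r is drawn at 1 + k1 r^2 times it, then the intrinsics apply), "rvec" (rotation vector, rad) and "tvec" (3), from world to camera coordinates, as OpenCV has them. Camera axes: x right, y down, z forward; pixel columns grow to the right and rows downward; lengths in m; the calibration is good to about 2 mm. A picture is of the moment at which its call begins. There is no depth.
- r.finish_job(): hands the job in; it is judged then, once.
The state is a dict: "time_s": time; "joints": joint angles; "joint_velocities": joint speeds; "effort": joint torques, N m; "tcp_pos": TCP position; "ee_rot": TCP orientation; "wrist_force": force on the tool from outside, world axes, zero at the start; "moment": the same for the moment, N m; "gripper_width": opening from 0.0 (shut) to 1.0 (fully open); "gripper_force": force on a finger pad.
Only numpy, scipy, OpenCV 4.12 (cv2) and the standard library are available. Lean on these libraries where they do the work, as an engineer would, in place of code of your own. Each camera call takes 0.05 s, during which the arm holds its last target. There are 200 camera calls.

## Working session

There is one attempt and no reset: what is moved stays moved. The work goes in short steps, Python scripts to look and compute and a tool call to move; the robot and the scene stay as the last step left them, time stands still between calls to the robot, and variables do not carry over. Pictures are saved under pics/ and viewed, at most 10 in all, crops included, and the job is handed in when it is done.

Besides the shell and the picture viewer there is one more tool, called after ">>>" as name(argument=value, ...), one argument or row to a line, values as JSON. move_arm: Moves the arm, as the interface text tells. Its arguments: {"type":"object","properties":{"series":{"type":"array"}},"required":["series"]}

```bash
mkdir -p pics; ls; python3 - <<'E'
from station import r
import cv2,pickle
d={}
for n in("side","top"):
    c=r.capture(n);d[n]=c;cv2.imwrite(f"pics/{n}0.png",c["img"][:,:,::-1])
    print(n,c["camera_matrix"].tolist(),c["k1"],c["rvec"],c["tvec"])
pickle.dump(d,open("c0.pkl","wb"))
print(r.sense())
E
```

```text
pics
side [[525.9352524585887, 0.0, 320.7339825189216], [0.0, 525.9352524585887, 232.64793531420133], [0.0, 0.0, 1.0]] -0.10558677565385727 [ 2.10376349 -0.20596869  0.14326208] [-0.5457575   0.05952125  1.37502593]
top [[546.9627378206847, 0.0, 322.24797353492755], [0.0, 546.9627378206847, 236.83582980692714], [0.0, 0.0, 1.0]] -0.11631144655187677 [ 2.14086169 -2.16562881  0.11015063] [-0.04786537  0.56291421  1.26089151]
{'time_s': 0.1, 'joints': array([-5.29065292e+01,  2.20884386e+01,  3.90024505e-01, -2.49514615e-02,
       -6.84122291e+01, -1.48194151e+01]), 'joint_velocities': array([ 0.01726554, -0.10375634,  0.18498832,  0.07571704, -0.08089636,
       -0.07989627]), 'effort': array([ 2.04140501e-04, -3.91690099e+01,  1.87933195e+01,  4.23197418e+00,
        1.34099083e-02, -7.61978231e-05]), 'tcp_pos': array([ 0.23676802, -0.57790544,  0.24656445]), 'ee_rot': array([[-9.25442271e-01, -3.78887706e-01, -8.41651717e-04],
       [-3.78888627e-01,  9.25440556e-01,  1.78453537e-03],
       [ 1.02760121e-04,  1.97037673e-03, -9.99998054e-01]]), 'wrist_force': array([-0.32596888, -1.0789576 ,  0.79357329]), 'moment': array([0.05943363, 0.04862954, 0.00491383]), 'gripper_force': 0.0, 'gripper_width': 1.001454424577595}
```

View pics/top0.png

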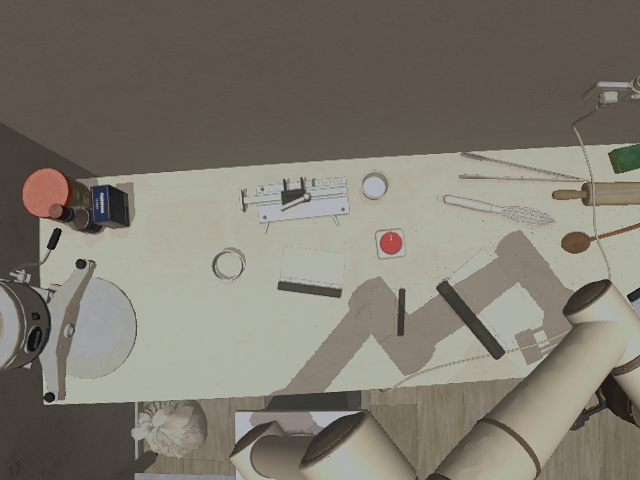

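View pics/side0.png

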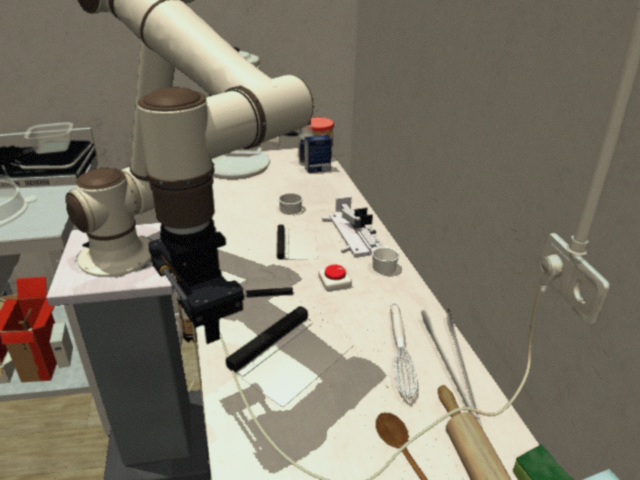

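The top view shows the gauge near (303,200), with the leg plate and lever near (293,193). The middle scraper's bar is near (310,289) with its blade pointing up towards the gauge. The timer is at (390,243), the ring at (229,264) and the dish at (374,186). I'll zoom in.

```bash
cat > h.py <<'E'
import numpy as np,cv2
def ray(c,uv):
    K=c["camera_matrix"];d=np.array([c["k1"],0,0,0,0.])
    # model: forward distort r*(1+k1 r^2)
    n=cv2.undistortPoints(np.array(uv,float).reshape(-1,1,2),K,d)[:,0]
    R=cv2.Rodrigues(np.array(c["rvec"],float))[0];t=np.array(c["tvec"],float).reshape(3)
    return -R.T@t,np.c_[n,np.ones(len(n))]@R
def onz(c,uv,z):
    o,d=ray(c,uv);return o+d*((z-o[2])/d[:,2])[:,None]
def proj(c,P):
    return cv2.projectPoints(np.array(P,float).reshape(-1,1,3),np.array(c["rvec"],float),np.array(c["tvec"],float),c["camera_matrix"],np.array([c["k1"],0,0,0,0.]))[0][:,0]
def crop(c,x0,y0,w,h,s,name):
    im=cv2.resize(c["img"][y0:y0+h,x0:x0+w],None,fx=s,fy=s,interpolation=cv2.INTER_CUBIC)
    cv2.imwrite(name,np.ascontiguousarray(im[:,:,::-1]))
E
python3 - <<'E'
from h import *;import pickle
d=pickle.load(open("c0.pkl","rb"));c=d["top"]
crop(c,235,165,130,65,6,"pics/g.png")
g=c["img"].max(2)
m=np.zeros_like(g);m[272:305,270:350]=(g[272:305,270:350]<75)*255
cs=cv2.findContours(m,0,1)[0];k=max(cs,key=cv2.contourArea)
b=cv2.minAreaRect(k);print(b);bp=cv2.boxPoints(b);print(onz(c,bp,.021),onz(c,[b[0]],.021))
print(onz(c,[(258,222),(349,213),(346,178),(257,185)],.014))
# blade corners
print(onz(c,[(229,264),(390,243),(374,186)],.038))
print(proj(c,[[0,0,0],[.5,0,0],[.6,0,0]]))
E
```

```text
((308.8384704589844, 289.2923278808594), (62.76157760620117, 8.062257766723633), 7.125016689300537)
[[ 0.43973992  0.05382537  0.021     ]
 [ 0.45864068  0.05139913  0.021     ]
 [ 0.43869827 -0.09590107  0.021     ]
 [ 0.41989702 -0.09328595  0.021     ]] [[ 0.43926671 -0.02114435  0.021     ]]
[[ 0.6025864   0.1008197   0.014     ]
 [ 0.62162764 -0.11918058  0.014     ]
 [ 0.70796378 -0.11336184  0.014     ]
 [ 0.69381808  0.10372544  0.014     ]]
[[ 0.49997923  0.16607091  0.038     ]
 [ 0.54512394 -0.21362032  0.038     ]
 [ 0.68215319 -0.17903474  0.038     ]]
[[301.96925272 475.32098131]
 [300.23685023 264.34868941]
 [299.99377805 223.331122  ]]
```

View pics/g.png

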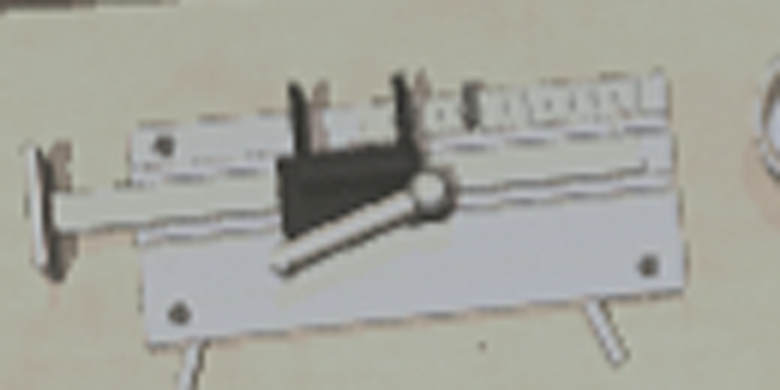

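```bash
python3 - <<'E'
from h import *;import pickle
d=pickle.load(open("c0.pkl","rb"));c=d["top"]
f=lambda L:[(235+(u+.5)/6-.5,165+(v+.5)/6-.5) for u,v in L]
print("cam",ray(c,[(300,200)])[0], ray(d["side"],[(300,200)])[0])
C=onz(c,f([(147,347),(685,291),(662,72),(133,125)]),.014)[:,:2]
M=np.array([[-45,110],[-45,-110],[45,-110],[45,110]])/1000.
A=cv2.estimateAffinePartial2D(M,C)[0];s=np.hypot(A[0,0],A[1,0]);th=np.arctan2(A[1,0],A[0,0])
print("scale",s,"yaw",th,"org",A[:,2])
o=C.mean(0);R=np.array([[np.cos(th),-np.sin(th)],[np.sin(th),np.cos(th)]])
g=lambda P:((P[:,:2]-o)@R*1000).round(1)
print("o",o,"corners",g(C).tolist())
print("lug tips/plate corners z62",g(onz(c,f([(295,85),(400,75),(280,160),(415,148)]),.062)).tolist())
for z in(.014,.025,.035):print("rider",z,g(onz(c,f([(472,105)]),z)).tolist())
print("guides",g(onz(c,f([(203,345),(187,390),(588,303),(620,360)]),.012)).tolist())
print("rightmost line",g(onz(c,f([(645,165)]),.023)).tolist())
# edges of scraper: bar top and blade
im=c["img"].astype(int)
print(im[268:302:1,310].tolist())
crop(c,265,235,95,70,8,"pics/s.png")
E
```

```text
cam [ 0.41009595 -0.07368904  1.31734663] [ 0.2848993  -1.23324058  0.76814086]Traceback (most recent call last):
  File "<stdin>", line 7, in <module>
cv2.error: OpenCV(4.12.0) /io/opencv/modules/calib3d/src/ptsetreg.cpp:1108: error: (-215:Assertion failed) count >= 0 && to.checkVector(2) == count in function 'estimateAffinePartial2D'
```

```bash
python3 - <<'E'
from h import *;import pickle
d=pickle.load(open("c0.pkl","rb"));c=d["top"]
f=lambda L:[(235+(u+.5)/6-.5,165+(v+.5)/6-.5) for u,v in L]
C=onz(c,f([(147,347),(685,291),(662,72),(133,125)]),.014)[:,:2].copy()
M=np.array([[-45,110],[-45,-110],[45,-110],[45,110]])/1000.
A=cv2.estimateAffinePartial2D(M,C)[0];s=np.hypot(A[0,0],A[1,0]);th=np.arctan2(A[1,0],A[0,0])
print("scale",s,"yaw",th)
o=C.mean(0);R=np.array([[np.cos(th),-np.sin(th)],[np.sin(th),np.cos(th)]])
g=lambda P:((P[:,:2]-o)@R*1000).round(1)
print("o",o,"corners",g(C).tolist())
print("lug tips/plate corners z62",g(onz(c,f([(295,85),(400,75),(280,160),(415,148)]),.062)).tolist())
for z in(.014,.025,.035):print("rider",z,g(onz(c,f([(472,105)]),z)).tolist())
print("guides",g(onz(c,f([(203,345),(187,390),(588,303),(620,360)]),.012)).tolist())
print("rightmost line",g(onz(c,f([(645,165)]),.023)).tolist())
im=c["img"].max(2)
print(im[240:302,310].tolist())
crop(c,265,235,95,70,8,"pics/s.png")
E
```

```text
scale 0.9890323632946353 yaw 0.0873807706930053
o [ 0.6568202  -0.00671064] corners [[-45.9, 109.3], [-45.0, -108.3], [45.4, -108.5], [45.5, 107.5]]
lug tips/plate corners z62 [[43.9, 37.2], [43.7, -4.1], [14.7, 45.7], [14.1, -7.2]]
rider 0.014 [[39.6, -30.4]]
rider 0.025 [[37.1, -30.6]]
rider 0.035 [[34.9, -30.7]]
guides [[-47.1, 86.9], [-64.7, 94.9], [-45.7, -69.1], [-70.0, -79.6]]
rightmost line [[6.1, -97.3]]
[174, 175, 175, 176, 176, 176, 175, 176, 160, 171, 178, 177, 178, 178, 178, 178, 178, 178, 179, 178, 178, 178, 178, 178, 178, 179, 179, 178, 178, 178, 179, 178, 179, 179, 177, 178, 179, 178, 180, 179, 163, 149, 174, 187, 154, 94, 66, 73, 72, 74, 74, 74, 69, 58, 166, 180, 178, 178, 178, 178, 178, 178]
```

View pics/s.png

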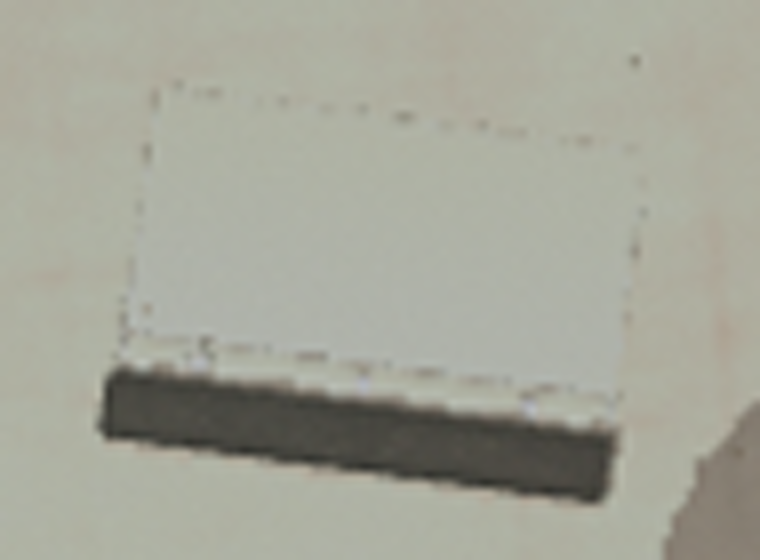

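```bash
cat >> h.py <<'E'
from scipy.spatial.transform import Rotation as Ro
def delta(s,p,ang):
    """tool shift mm & rotvec to reach TCP p with tool y at world angle ang(deg), z down"""
    R=s["ee_rot"];a=np.radians(ang);y=np.array([np.cos(a),np.sin(a),0]);z=np.array([0,0,-1.])
    T=np.c_[np.cross(y,z),y,z]
    print("xyz",(R.T@(np.array(p)-s["tcp_pos"])*1000).round(1).tolist(),"ang",Ro.from_matrix(R.T@T).as_rotvec().round(4).tolist())
E
python3 - <<'E'
from h import *;import pickle
from station import r
d=pickle.load(open("c0.pkl","rb"));c=d["top"]
f=lambda L:[(265+(u+.5)/8-.5,235+(v+.5)/8-.5) for u,v in L]
print(onz(c,f([(112,368),(618,430)]),.021),onz(c,f([(603,500),(103,437)]),.015),onz(c,f([(153,87),(642,146)]),.004))
delta(r.sense(),[.4393,-.0211,.10],172.3)
a=cv2.resize(c["img"][215:235,255:285],None,fx=13,fy=13,interpolation=2);b=cv2.resize(c["img"][208:228,325:355],None,fx=13,fy=13,interpolation=2)
cv2.imwrite("pics/gd.png",np.hstack([a,b])[:,:,::-1].copy())
E
```

```text
[[ 0.46061614  0.05053201  0.021     ]
 [ 0.44071674 -0.09908327  0.021     ]] [[ 0.42021829 -0.09447161  0.015     ]
 [ 0.44037641  0.0538476   0.015     ]] [[ 0.54595885  0.03956258  0.004     ]
 [ 0.52630683 -0.10785537  0.004     ]]
xyz [-398.4, 438.3, 147.4] ang [0.0018, 0.0009, -1.0478]
```

View pics/gd.png

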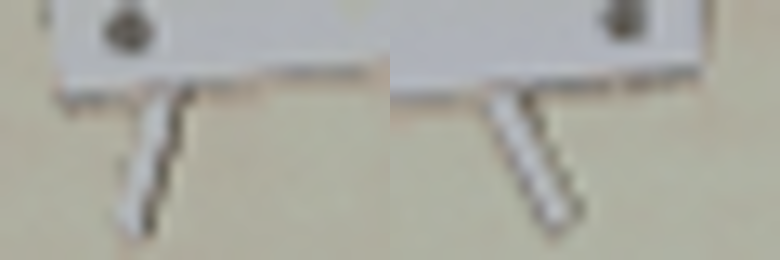

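The guide bars enter the plate at about (266.9,221.9) and (333.4,214.8). That puts the slot's middle about 11 mm to +y of the plate's middle. Moving above the scraper.

>>> move_arm(
  series=[
    {"grip":1,"xyz":[-398,438,147],"angular":[0.002,0.001,-1.048]},
    {"grip":1,"xyz":[-398,438,147],"angular":[0.002,0.001,-1.048]},
    {"grip":1,"xyz":[-398,438,147],"angular":[0.002,0.001,-1.048]},
    {"grip":1,"xyz":[-398,438,147],"angular":[0.002,0.001,-1.048]},
    {"grip":1,"xyz":[-398,438,147],"angular":[0.002,0.001,-1.048]},
    {"grip":1,"xyz":[-398,438,147],"angular":[0.002,0.001,-1.048]},
    {"grip":1,"xyz":[-398,438,147],"angular":[0.002,0.001,-1.048]},
    {"grip":1,"xyz":[-398,438,147],"angular":[0.002,0.001,-1.048]},
    {"grip":1,"xyz":[-398,438,147],"angular":[0.002,0.001,-1.048]},
    {"grip":1,"xyz":[-398,438,147],"angular":[0.002,0.001,-1.048]},
  ],
)

```text
time_s: 1.1
tcp_pos: [0.4029, -0.1204, 0.1267]
ee_rot: [[-0.133, -0.991, 0.001], [-0.991, 0.133, -0.002], [0.002, -0.002, -1.0]]
wrist_force: [0.7, -0.4, -0.5]
gripper_width: 1.0
gripper_force: 0.0
```

```bash
python3 - <<'E'
from h import *
from station import r
s=r.sense();print(s["time_s"],s["tcp_pos"],s["joints"].round(1));delta(s,[.44,-.0215,.055],172.4)
E
```

```text
1.1 [ 0.40292565 -0.1203722   0.12669804] [  5.8  10.3 -36.8   0.2 -42.9 -13.6]
xyz [-103.1, -23.4, 71.6] ang [-0.0016, -0.0017, -0.0012]
```

>>> move_arm(
  series=[
    {"grip":1,"xyz":[-80,-18,25],"angular":[0,0,0]},
    {"grip":1,"xyz":[-80,-18,25],"angular":[0,0,0]},
    {"grip":1,"xyz":[-80,-18,25],"angular":[0,0,0]},
    {"grip":1,"xyz":[-80,-18,25],"angular":[0,0,0]},
    {"grip":1,"xyz":[-80,-18,25],"angular":[0,0,0]},
  ],
)

```text
time_s: 1.6
tcp_pos: [0.4309, -0.046, 0.1019]
ee_rot: [[-0.134, -0.991, 0.0], [-0.991, 0.134, -0.002], [0.002, -0.001, -1.0]]
wrist_force: [0.6, 0.2, 0.8]
gripper_width: 0.999
gripper_force: 0.0
```

```bash
python3 - <<'E'
from h import *
from station import r
s=r.sense();print(s["time_s"],s["tcp_pos"],s["joints"].round(1));delta(s,[.44,-.0215,.0325],172.4)
E
```

```text
1.6 [ 0.43087504 -0.04597827  0.10188418] [ 15.6  13.8 -36.8   0.2 -39.4 -23.5]
xyz [-25.6, -5.7, 69.3] ang [-0.0007, -0.0019, -0.0021]
```

>>> move_arm(
  series=[
    {"grip":1,"xyz":[-25.5,-6,20],"angular":[0,0,0]},
    {"grip":1,"xyz":[-25.5,-6,40],"angular":[0,0,0]},
    {"grip":1,"xyz":[-25.5,-6,60],"angular":[0,0,0]},
    {"grip":1,"xyz":[-25.5,-6,69],"angular":[0,0,0]},
    {"grip":1,"xyz":[-25.5,-6,69],"angular":[0,0,0]},
    {"grip":1,"xyz":[-25.5,-6,69],"angular":[0,0,0]},
    {"grip":1,"xyz":[-25.5,-6,69],"angular":[0,0,0]},
  ],
)

```text
time_s: 2.3
tcp_pos: [0.4414, -0.0213, 0.0338]
ee_rot: [[-0.134, -0.991, 0.003], [-0.991, 0.134, -0.001], [0.001, -0.003, -1.0]]
wrist_force: [0.6, 0.9, -0.7]
gripper_width: 1.0
gripper_force: 0.0
```

```bash
python3 - <<'E'
from h import *
from station import r
s=r.sense();print(s["time_s"],s["tcp_pos"],s["joints"].round(1));delta(s,[.44,-.0215,.0325],172.4)
E
```

```text
2.3 [ 0.4414279  -0.02127621  0.03381551] [ 18.5  21.7 -39.8   0.3 -28.4 -26.5]
xyz [0.4, 1.4, 1.3] ang [-0.0032, -0.0009, -0.0019]
```

>>> move_arm(
  series=[
    {"grip":0,"xyz":[0,0,1.5],"angular":[0,0,0]},
    {"grip":0,"xyz":[0,0,1.5],"angular":[0,0,0]},
    {"grip":0,"xyz":[0,0,1.5],"angular":[0,0,0]},
    {"grip":0,"xyz":[0,0,1.5],"angular":[0,0,0]},
    {"grip":0,"xyz":[0,0,1.5],"angular":[0,0,0]},
    {"grip":0,"xyz":[0,0,1.5],"angular":[0,0,0]},
    {"grip":0,"xyz":[0,0,1.5],"angular":[0,0,0]},
    {"grip":0,"xyz":[0,0,1.5],"angular":[0,0,0]},
    {"grip":0,"xyz":[0,0,1.5],"angular":[0,0,0]},
    {"grip":0,"xyz":[0,0,1.5],"angular":[0,0,0]},
  ],
)

```text
time_s: 3.3
tcp_pos: [0.4402, -0.0213, 0.0313]
ee_rot: [[-0.134, -0.991, -0.0], [-0.991, 0.134, -0.002], [0.002, 0.0, -1.0]]
wrist_force: [-1.3, 0.2, 0.9]
gripper_width: 0.242
gripper_force: 30.0
```

```bash
python3 - <<'E'
from h import *
from station import r
s=r.sense();print(s["time_s"],s["tcp_pos"],s["wrist_force"],s["gripper_width"]*87,s["gripper_force"])
c=r.capture("top");crop(c,225,160,150,150,4,"pics/t1.png")
import pickle;pickle.dump(c,open("c1.pkl","wb"))
# pre-slot pose: blade tip 35mm before mouth => grip at gauge x=-45-35-97.5
th=.0874;o=np.array([.6559,.0042])
for gx in(-.1745,-.093):
    p=o+gx*np.array([np.cos(th),np.sin(th)]);print(p);delta(s,[*p,s["tcp_pos"][2]],180+np.degrees(th))
E
```

```text
3.3 [ 0.44015821 -0.02128385  0.03125327] [-1.33021816  0.24022726  0.86937277] 21.090251302864424 29.994778633117676
[ 0.48206606 -0.01103189]
xyz [-15.8, -40.2, -0.0] ang [0.0003, -0.0022, -0.2218]
[ 0.56325498 -0.00391786]
xyz [-33.7, -119.7, -0.1] ang [0.0003, -0.0022, -0.2218]
```

View pics/t1.png

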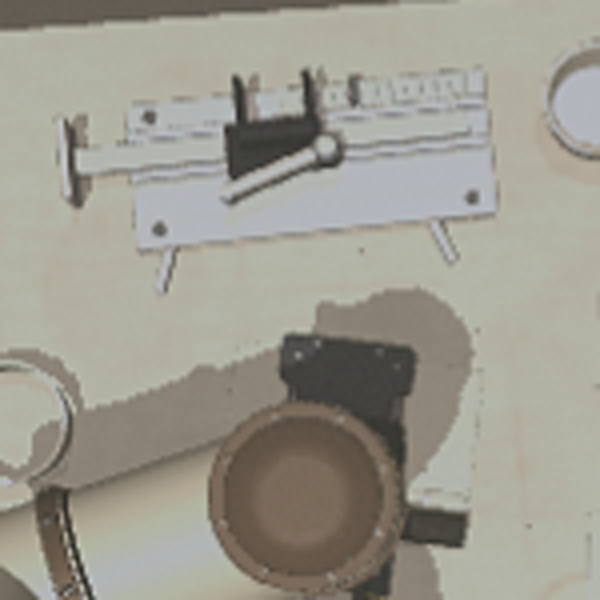

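Gripped: the opening is 21.1 mm and the bar is centred. Going to the pre-slot pose, squared to the gauge.

>>> move_arm(
  series=[
    {"grip":0,"xyz":[-4,-10,-1],"angular":[0,0,-0.05]},
    {"grip":0,"xyz":[-8,-20,-1],"angular":[0,0,-0.11]},
    {"grip":0,"xyz":[-12,-30,-1],"angular":[0,0,-0.17]},
    {"grip":0,"xyz":[-16,-38,-1],"angular":[0,0,-0.222]},
    {"grip":0,"xyz":[-16,-38,-1],"angular":[0,0,-0.222]},
    {"grip":0,"xyz":[-16,-38,-1],"angular":[0,0,-0.222]},
    {"grip":0,"xyz":[-16,-38,-1],"angular":[0,0,-0.222]},
  ],
)

```text
time_s: 4.05
tcp_pos: [0.4797, -0.0106, 0.0321]
ee_rot: [[0.087, -0.996, -0.0], [-0.996, -0.087, -0.002], [0.002, 0.0, -1.0]]
wrist_force: [-0.2, 0.5, -1.2]
gripper_width: 0.238
gripper_force: 30.0
```

```bash
python3 - <<'E'
from h import *
from station import r
import pickle
s=r.sense();print(s["time_s"],s["tcp_pos"],s["wrist_force"],s["gripper_width"]*87,s["ee_rot"].round(3).tolist())
c=r.capture("top");crop(c,225,190,150,110,5,"pics/t2.png");pickle.dump(c,open("c2.pkl","wb"))
th=.0874;o=np.array([.6559,.0042])
for gx in(-.1745,-.093):
    p=o+gx*np.array([np.cos(th),np.sin(th)]);delta(s,[*p,s["tcp_pos"][2]],180+np.degrees(th))
E
```

```text
4.05 [ 0.47965033 -0.01059038  0.03211561] [-0.21592555  0.49076677 -1.1746403 ] 20.745320140035755 [[0.087, -0.996, -0.0], [-0.996, -0.087, -0.002], [0.002, 0.0, -1.0]]
xyz [0.6, -2.4, 0.0] ang [0.0005, -0.0021, -0.0004]
xyz [0.6, -83.9, -0.0] ang [0.0005, -0.0021, -0.0004]
```

View pics/t2.png

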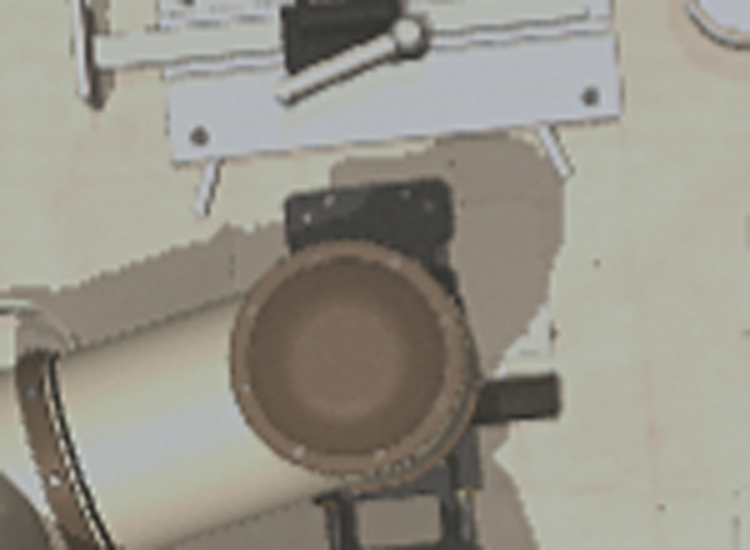

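The blade's right edge lines up with the right guide's mouth (545,125). Sliding in.

>>> move_arm(
  series=[
    {"grip":0,"xyz":[0.5,-12,0],"angular":[0,0,0]},
    {"grip":0,"xyz":[0.5,-24,0],"angular":[0,0,0]},
    {"grip":0,"xyz":[0.5,-36,0],"angular":[0,0,0]},
    {"grip":0,"xyz":[0.5,-48,0],"angular":[0,0,0]},
    {"grip":0,"xyz":[0.5,-60,0],"angular":[0,0,0]},
    {"grip":0,"xyz":[0.5,-70,0],"angular":[0,0,0]},
    {"grip":0,"xyz":[0.5,-70,0],"angular":[0,0,0]},
    {"grip":0,"xyz":[0.5,-70,0],"angular":[0,0,0]},
  ],
)

```text
time_s: 4.9
tcp_pos: [0.5499, -0.0048, 0.0321]
ee_rot: [[0.087, -0.996, -0.0], [-0.996, -0.087, -0.002], [0.002, 0.0, -1.0]]
wrist_force: [0.5, 0.3, -1.7]
gripper_width: 0.243
gripper_force: 30.0
```

>>> move_arm(
  series=[
    {"grip":0,"xyz":[0,-5,0],"angular":[0,0,0]},
    {"grip":0,"xyz":[0,-8,0],"angular":[0,0,0]},
    {"grip":0,"xyz":[0,-10,0],"angular":[0,0,0]},
    {"grip":0,"xyz":[0,-11.5,0],"angular":[0,0,0]},
    {"grip":0,"xyz":[0,-12.5,0],"angular":[0,0,0]},
    {"grip":0,"xyz":[0,-12.5,0],"angular":[0,0,0]},
    {"grip":0,"xyz":[0,-12.5,0],"angular":[0,0,0]},
  ],
)

```text
time_s: 5.6
tcp_pos: [0.5609, -0.0041, 0.0319]
ee_rot: [[0.088, -0.996, -0.003], [-0.996, -0.088, -0.003], [0.002, 0.003, -1.0]]
wrist_force: [-4.5, -1.0, 0.1]
gripper_width: 0.239
gripper_force: 30.0
```

>>> move_arm(
  series=[
    {"grip":0,"xyz":[0,-1.5,0.5],"angular":[0,0,0]},
    {"grip":0,"xyz":[0,-3,1],"angular":[0,0,0]},
    {"grip":0,"xyz":[0,-3,1],"angular":[0,0,0]},
    {"grip":0,"xyz":[0,-3,1],"angular":[0,0,0]},
  ],
)

```text
time_s: 6.0
tcp_pos: [0.561, -0.0042, 0.0312]
ee_rot: [[0.087, -0.996, -0.009], [-0.996, -0.087, -0.004], [0.003, 0.01, -1.0]]
wrist_force: [-12.3, 0.3, 8.0]
gripper_width: 0.24
gripper_force: 30.1
```

Home against the stop, with 12 N and no further travel. Relaxing the push, opening part way and lifting.

>>> move_arm(
  series=[
    {"grip":0,"xyz":[0,2.5,-0.5],"angular":[0,0,0]},
    {"grip":0.42,"xyz":[0,2.5,-0.5],"angular":[0,0,0]},
    {"grip":0.42,"xyz":[0,2.5,-0.5],"angular":[0,0,0]},
    {"grip":0.42,"xyz":[0,2.5,-0.5],"angular":[0,0,0]},
    {"grip":0.42,"xyz":[0,2.5,-20],"angular":[0,0,0]},
    {"grip":0.42,"xyz":[0,2.5,-50],"angular":[0,0,0]},
    {"grip":0.42,"xyz":[0,2.5,-90],"angular":[0,0,0]},
    {"grip":0.74,"xyz":[0,2.5,-90],"angular":[0,0,0]},
    {"grip":0.74,"xyz":[0,2.5,-90],"angular":[0,0,0]},
    {"grip":0.74,"xyz":[0,2.5,-90],"angular":[0,0,0]},
  ],
)

```text
time_s: 7.0
tcp_pos: [0.5631, -0.0033, 0.1209]
ee_rot: [[0.088, -0.996, 0.001], [-0.996, -0.088, -0.002], [0.002, -0.001, -1.0]]
wrist_force: [-0.7, 0.1, -0.5]
gripper_width: 0.609
gripper_force: 0.0
```

```bash
python3 - <<'E'
from h import *
from station import r
import pickle
s=r.sense();print(s["time_s"],s["tcp_pos"],s["gripper_width"])
c=r.capture("side");crop(c,290,180,120,90,6,"pics/t3.png");pickle.dump(c,open("c3.pkl","wb"))
th=.0874;o=np.array([.6559,.0042])
E
```

```text
7.0 [ 0.5631348  -0.00330256  0.12087629] 0.6094539850443293
```

View pics/t3.png

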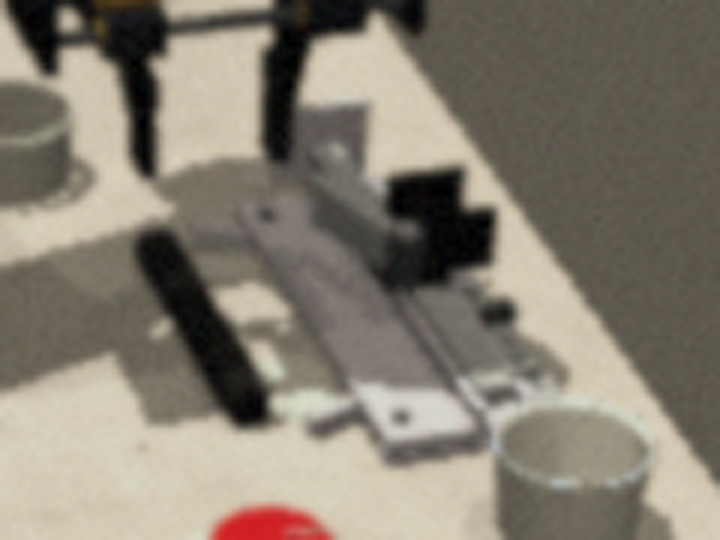

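The scraper is home: the bar lies parallel to the gauge at (150-265, 240-410). The rider is the dark block at (497,310), and the lugs are at (430,180) and (480,225). Triangulating those.

```bash
python3 - <<'E'
from h import *
from station import r
import pickle
ct=pickle.load(open("c0.pkl","rb"))["top"];cs=pickle.load(open("c3.pkl","rb"))
th=.0874;o=np.array([.6551,.0040]);R=np.array([[np.cos(th),-np.sin(th)],[np.sin(th),np.cos(th)]])
ft=lambda u,v:(235+(u+.5)/6-.5,165+(v+.5)/6-.5)
fs=lambda u,v:(290+(u+.5)/6-.5,180+(v+.5)/6-.5)
def tri(a,b):
    o1,d1=ray(ct,[a]);o2,d2=ray(cs,[b]);d1,d2=d1[0],d2[0]
    k=np.linalg.lstsq(np.c_[d1,-d2],o2-o1,rcond=None)[0]
    p=(o1+k[0]*d1+o2+k[1]*d2)/2;return np.r_[(p[:2]-o)@R,p[2]]*1000,np.linalg.norm(o1+k[0]*d1-o2-k[1]*d2)*1000
for n,a,b in[("rider top",(471,97),(497,302)),("-y lug end top",(398,74),(493,208)),("+y lug end top",(293,84),(461,170)),("hinge top",(432,188),(405,225)),("pointer?",(645,165),(510,390))]:
    print(n,*[x.round(1) for x in tri(ft(*a),fs(*b))])
for z in(.02,.028):
  for q in[(510,390),(545,385),(497,310)]:print(z,q,((onz(cs,[fs(*q)],z)[:,:2]-o)@R*1000).round(1))
for y in(5.5,):
  pts=[[.037,-.105+y/1000+0,.028]]
crop(ct,300,165,60,45,12,"pics/p.png")
E
```

```text
rider top [ 39.9 -41.   25.6] 2.4
-y lug end top [ 45.1 -14.   60.2] 0.6
+y lug end top [45.5 27.5 58.6] 1.0
hinge top [ -2.1 -23.1  62.7] 0.6
pointer? [  12.2 -109.7   22.6] 10.7
0.02 (510, 390) [[  19.6 -105.9]]
0.02 (545, 385) [[  36.4 -106.1]]
0.02 (497, 310) [[ 39.8 -39.1]]
0.028 (510, 390) [[  14.3 -117.6]]
0.028 (545, 385) [[  30.9 -117.8]]
0.028 (497, 310) [[ 34.3 -51.5]]
```

View pics/p.png

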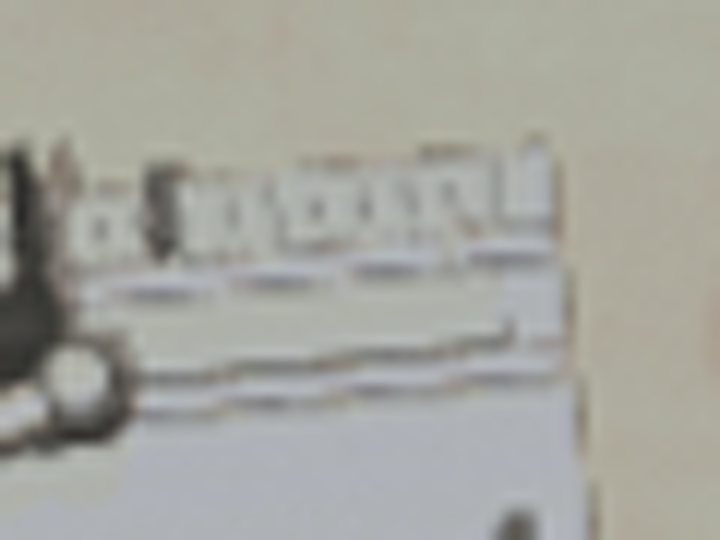

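The rider is at (160,215) in this crop, and the leg bar's end is at (510,330). The estimated draw is about 57.5 mm. Going above the grip.

```bash
python3 - <<'E'
from h import *
from station import r
s=r.sense();delta(s,[.6608,.0110,.11],180+np.degrees(.0874))
E
```

```text
xyz [-5.8, -98.9, 10.3] ang [0.0006, -0.002, 0.0003]
```

>>> move_arm(
  series=[
    {"grip":0.76,"xyz":[-6,-40,0],"angular":[0,-0.002,0]},
    {"grip":0.76,"xyz":[-6,-80,0],"angular":[0,-0.002,0]},
    {"grip":0.76,"xyz":[-6,-99,10],"angular":[0,-0.002,0]},
    {"grip":0.76,"xyz":[-6,-99,10],"angular":[0,-0.002,0]},
    {"grip":0.76,"xyz":[-6,-99,10],"angular":[0,-0.002,0]},
    {"grip":0.76,"xyz":[-6,-99,10],"angular":[0,-0.002,0]},
  ],
)

```text
time_s: 7.65
tcp_pos: [0.6602, 0.0111, 0.111]
ee_rot: [[0.088, -0.996, -0.001], [-0.996, -0.088, -0.0], [0.0, 0.001, -1.0]]
wrist_force: [0.8, 0.2, -0.5]
gripper_width: 0.761
gripper_force: 0.0
```

```bash
python3 - <<'E'
from h import *
from station import r
import pickle
s=r.sense();print(s["tcp_pos"],s["gripper_width"]);delta(s,[.6608,.0110,.057],180+np.degrees(.0874))
c=r.capture("side");pickle.dump(c,open("c4.pkl","wb"));crop(c,310,170,110,90,7,"pics/t4.png")
E
```

```text
[0.66022788 0.01107565 0.11096653] 0.7605772536899096
xyz [0.1, -0.6, 54.0] ang [0.001, -0.0002, 0.0006]
```

View pics/t4.png

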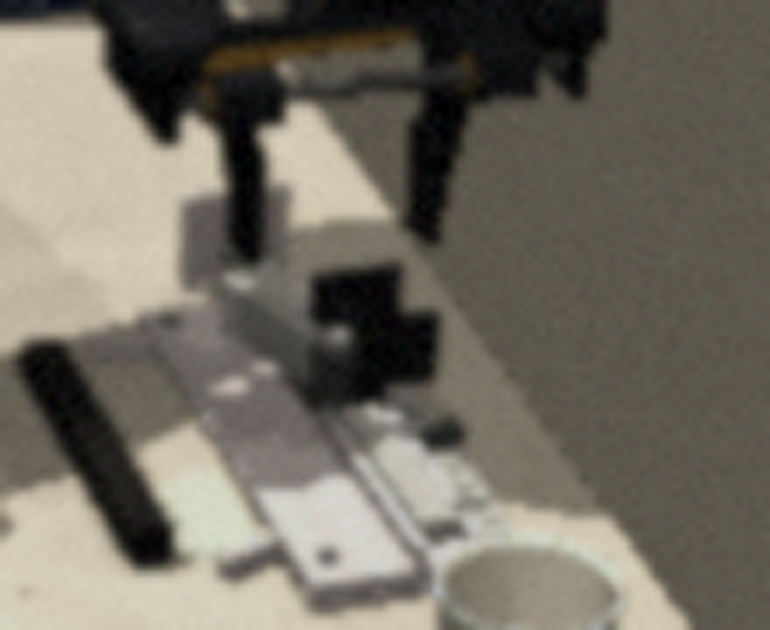

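The fingers stand over the grip: lever side at (245,250), pocket side at (430,235), with the lug between them. That was the tenth and last picture. Descending gently.

>>> move_arm(
  series=[
    {"grip":0.76,"xyz":[0,0,12],"angular":[0,0,0]},
    {"grip":0.76,"xyz":[0,0,22],"angular":[0,0,0]},
    {"grip":0.76,"xyz":[0,0,30],"angular":[0,0,0]},
    {"grip":0.76,"xyz":[0,0,36],"angular":[0,0,0]},
    {"grip":0.76,"xyz":[0,0,36],"angular":[0,0,0]},
  ],
)

```text
time_s: 8.2
tcp_pos: [0.6605, 0.0111, 0.074]
ee_rot: [[0.088, -0.996, -0.002], [-0.996, -0.088, -0.0], [0.0, 0.002, -1.0]]
wrist_force: [0.2, -0.2, -0.8]
gripper_width: 0.761
gripper_force: 0.0
```

>>> move_arm(
  series=[
    {"grip":0.76,"xyz":[0,0,8],"angular":[0,0,0]},
    {"grip":0.76,"xyz":[0,0,14],"angular":[0,0,0]},
    {"grip":0.76,"xyz":[0,0,17],"angular":[0,0,0]},
    {"grip":0.76,"xyz":[0,0,17],"angular":[0,0,0]},
    {"grip":0.76,"xyz":[0,0,17],"angular":[0,0,0]},
  ],
)

```text
time_s: 8.7
tcp_pos: [0.6615, 0.0113, 0.0586]
ee_rot: [[0.088, -0.996, 0.001], [-0.996, -0.088, 0.0], [0.0, -0.001, -1.0]]
wrist_force: [0.5, -0.3, 0.5]
gripper_width: 0.761
gripper_force: 0.0
```

>>> move_arm(
  series=[
    {"grip":0.76,"xyz":[-6,0,0],"angular":[0,0,0]},
    {"grip":0.76,"xyz":[-12,0,0],"angular":[0,0,0]},
    {"grip":0.76,"xyz":[-20,0,0],"angular":[0,0,0]},
    {"grip":0.76,"xyz":[-28,0,0],"angular":[0,0,0]},
    {"grip":0.76,"xyz":[-36,0,0],"angular":[0,0,0]},
    {"grip":0.76,"xyz":[-44,0,0],"angular":[0,0,0]},
    {"grip":0.76,"xyz":[-50,0,0],"angular":[0,0,0]},
    {"grip":0.76,"xyz":[-54,0,0],"angular":[0,0,0]},
    {"grip":0.76,"xyz":[-54,0,0],"angular":[0,0,0]},
    {"grip":0.76,"xyz":[-54,0,0],"angular":[0,0,0]},
  ],
)

```text
time_s: 9.7
tcp_pos: [0.6566, 0.0656, 0.0585]
ee_rot: [[0.088, -0.996, 0.001], [-0.996, -0.088, 0.001], [-0.001, -0.001, -1.0]]
wrist_force: [1.4, -1.8, 1.7]
gripper_width: 0.758
gripper_force: 1.0
```

```bash
python3 - <<'E'
from h import *
from station import r
import pickle
s=r.sense();print(s["tcp_pos"],s["wrist_force"])
c=r.capture("top");cs=r.capture("side");pickle.dump((c,cs),open("c5.pkl","wb"))
c0=pickle.load(open("c0.pkl","rb"))["top"]
th=.0874;o=np.array([.6551,.0040]);R=np.array([[np.cos(th),-np.sin(th)],[np.sin(th),np.cos(th)]])
# intensity profiles along gauge y in gauge-rectified top view, before/after, z=24mm
ys=np.arange(-115,-20,1.5)
for x in(22,26,28,30,32,34,40):
  G=np.c_[np.full(len(ys),x),ys]/1000;P=np.c_[G@R.T+o,np.full(len(ys),.024)]
  for k in(c0,c):
    uv=proj(k,P).astype(np.float32)
    v=cv2.remap(k["img"].max(2),uv[:,0].reshape(1,-1),uv[:,1].reshape(1,-1),1)[0]
    print(x,*v)
print(*ys.astype(int))
E
```

```text
[0.65660779 0.06558168 0.05848433] [ 1.4443987  -1.84940453  1.69220935]
22 162 158 155 150 147 143 142 143 146 154 168 164 161 166 171 175 169 162 157 151 146 145 144 143 152 162 171 175 176 176 174 169 164 160 154 151 148 149 150 154 159 164 174 178 177 177 175 170 166 162 155 151 150 149 149 155 160 164 170 174 177 162 143 128
22 169 166 162 158 155 153 154 157 163 167 170 175 178 177 177 177 172 166 162 158 155 152 152 155 163 169 174 177 179 178 176 172 169 165 160 157 156 157 159 163 159 158 172 177 176 179 181 177 172 166 161 158 157 154 153 161 167 171 177 181 182 180 176 173
26 163 166 168 167 170 174 173 171 167 168 172 173 171 168 171 172 166 169 177 175 175 177 176 174 171 168 165 161 158 156 158 161 163 166 170 175 178 175 171 167 168 166 161 163 166 162 160 160 169 173 166 167 171 170 170 169 168 167 165 162 159 150 141 134
26 170 173 175 176 178 180 180 178 175 176 180 178 177 176 178 178 174 177 183 182 182 184 183 181 178 175 171 168 166 163 165 169 171 174 176 181 184 183 179 175 149 145 171 168 160 161 164 167 177 181 174 174 176 177 177 175 175 174 171 168 164 166
[... 2157 characters left out ...]
174 171 167 170 173 177 178 178 178 177 178 178 178 178 167 158 166 172 176 171 168 172 176 179 178 178 180 150 118 101 99 107 141 163 171 174 175 176 177 176 176 170 151 139
40 184 181 183 177 166 171 178 181 183 185 186 186 185 184 183 179 175 173 177 181 182 179 175 177 180 183 184 185 186 185 185 185 185 185 174 164 174 180 183 178 175 179 183 186 185 186 188 156 123 103 102 113 147 170 178 180 181 183 183 182 181 179 178 171
-115 -113 -112 -110 -109 -107 -106 -104 -103 -101 -100 -98 -97 -95 -94 -92 -91 -89 -88 -86 -85 -83 -82 -80 -79 -77 -76 -74 -73 -71 -70 -68 -67 -65 -64 -62 -61 -59 -58 -56 -55 -53 -52 -50 -49 -47 -46 -44 -43 -41 -40 -38 -37 -35 -34 -32 -31 -29 -28 -26 -25 -23 -22 -20
```

>>> move_arm(
  series=[
    {"grip":0.76,"xyz":[-4,0,0],"angular":[0,0,0]},
    {"grip":0.76,"xyz":[-8,0,0],"angular":[0,0,0]},
    {"grip":0.76,"xyz":[-10,0,0],"angular":[0,0,0]},
    {"grip":0.76,"xyz":[-10,0,0],"angular":[0,0,0]},
    {"grip":0.76,"xyz":[-10,0,0],"angular":[0,0,0]},
  ],
)

```text
time_s: 10.3
tcp_pos: [0.6557, 0.0752, 0.0585]
ee_rot: [[0.088, -0.996, 0.001], [-0.996, -0.088, 0.0], [-0.0, -0.001, -1.0]]
wrist_force: [1.5, -2.3, 2.0]
gripper_width: 0.756
gripper_force: 1.7
```

```bash
cat > prof.py <<'E'
from h import *
from station import r
import pickle,sys
s=r.sense();print(s["time_s"],s["tcp_pos"],s["wrist_force"])
c=r.capture("top");pickle.dump(c,open("c6.pkl","wb"))
c0=pickle.load(open("c0.pkl","rb"))["top"]
th=.0874;o=np.array([.6551,.0040]);R=np.array([[np.cos(th),-np.sin(th)],[np.sin(th),np.cos(th)]])
ys=np.arange(-60,-22,1.)
print("y ",*(-ys.astype(int)))
for x in(18,20,22,24,26,28,30,32,35,38,42,46):
  G=np.c_[np.full(len(ys),x),ys]/1000;P=np.c_[G@R.T+o,np.full(len(ys),.024)]
  V=[]
  for k in(c0,c):
    uv=proj(k,P).astype(np.float32)
    V.append(cv2.remap(k["img"].max(2),uv[:,0].reshape(1,-1),uv[:,1].reshape(1,-1),2)[0].astype(float))
  print(x,"now",*V[1].astype(int));print(x,"dif",*(V[1]-1.04*V[0]).astype(int))
E
python3 prof.py
```

```text
10.3 [0.65572264 0.07515066 0.05848671] [ 1.49005626 -2.30244186  2.03616082]
y  60 59 58 57 56 55 54 53 52 51 50 49 48 47 46 45 44 43 42 41 40 39 38 37 36 35 34 33 32 31 30 29 28 27 26 25 24 23
18 now 176 178 178 176 172 173 177 169 150 137 142 158 171 176 180 180 180 182 184 183 179 175 174 174 174 176 177 179 181 182 183 183 180 177 175 175 173 171
18 dif 0 0 0 -3 -8 -9 -6 -15 -35 -48 -40 -20 -5 0 4 7 8 12 14 12 8 4 1 0 0 0 0 0 -2 -4 -4 -4 -5 -5 -8 -11 -5 4
20 now 155 159 161 159 156 157 160 158 151 147 152 161 168 171 172 169 167 172 178 175 165 156 152 151 151 153 157 161 167 171 173 174 173 171 170 169 164 157
20 dif 2 4 1 -4 -12 -13 -12 -18 -31 -36 -26 -12 -2 0 4 7 13 21 28 27 19 11 4 1 0 0 0 0 0 0 0 0 0 0 -2 -4 0 6
22 now 154 157 160 162 165 165 167 173 179 183 185 185 188 190 183 168 161 167 176 176 168 159 156 154 151 150 153 157 162 165 167 172 176 181 184 185 185 181
22 dif 3 5 6 4 2 0 0 0 -1 -4 -2 -1 1 3 -2 -11 -13 -4 7 11 8 5 2 0 0 0 0 -1 -1 -1 0 0 0 0 -3 -4 5 15
24 now 188 185 183 183 182 181 180 181 183 186 187 187 191 191 177 159 151 164 180 183 180 182 187 189 189 1
[... 1495 characters left out ...]
86 187 187 186 187 184 165 142 119 102 97 102 116 134 146 156 169 179 188 190 188 181 172 170 175 181 184 185 188
38 dif 1 0 0 0 0 0 1 2 1 0 0 0 0 0 0 0 0 0 -2 -2 0 0 0 1 0 0 0 0 0 0 0 0 0 0 -2 -5 -5 7
42 now 179 179 178 178 178 175 172 172 175 178 176 172 173 182 182 167 145 122 107 97 87 91 115 151 176 177 171 169 166 166 167 169 171 173 170 165 163 165
42 dif 1 1 0 0 2 1 0 0 0 0 1 0 0 1 1 1 1 1 0 0 -2 -1 -1 0 1 0 0 0 0 0 1 1 0 -1 -1 -1 2 11
46 now 181 181 181 180 179 177 174 174 175 175 176 174 165 155 141 130 120 112 109 108 109 121 142 168 182 181 180 180 177 175 173 171 173 175 174 172 173 177
46 dif -1 0 0 0 1 1 1 1 0 0 0 1 0 1 0 -1 0 0 0 0 0 0 0 0 -1 -2 -2 0 0 0 1 0 -4 -3 10 26 38 42
```

The pointer's bright core is at gauge y ≈ -41.8 and the rider's centre at ≈ -40.2. About 1.7 mm remains, which agrees with the kinematic estimate.

>>> move_arm(
  series=[
    {"grip":0.76,"xyz":[-1.7,1,0],"angular":[0,0,0]},
    {"grip":0.76,"xyz":[-1.7,1,0],"angular":[0,0,0]},
    {"grip":0.76,"xyz":[-1.7,1,0],"angular":[0,0,0]},
    {"grip":0.76,"xyz":[-1.7,1,0],"angular":[0,0,0]},
  ],
)

```text
time_s: 10.75
tcp_pos: [0.6553, 0.0768, 0.0585]
ee_rot: [[0.088, -0.996, 0.003], [-0.996, -0.088, 0.001], [-0.0, -0.003, -1.0]]
wrist_force: [4.7, -4.0, -0.2]
gripper_width: 0.762
gripper_force: 2.0
```

```bash
python3 prof.py | grep -E "^[0-9.]+ \[|y|^(28|30|32|38|42) now"
```

```text
10.75 [0.65532535 0.07683078 0.05847277] [ 4.70029164 -3.97213934 -0.22381159]
y  60 59 58 57 56 55 54 53 52 51 50 49 48 47 46 45 44 43 42 41 40 39 38 37 36 35 34 33 32 31 30 29 28 27 26 25 24 23
28 now 183 181 175 170 170 174 172 165 159 161 165 166 165 159 153 147 142 141 149 165 179 180 173 167 167 166 164 163 164 168 169 168 165 162 159 158 156 158
30 now 186 186 182 179 179 183 183 180 177 179 183 186 188 185 177 164 140 121 125 157 180 175 159 157 165 171 171 170 173 176 178 176 174 178 183 186 185 184
32 now 186 188 189 186 181 177 179 183 185 186 186 189 191 187 183 168 136 112 119 153 173 156 136 144 164 181 187 189 190 187 184 181 180 182 185 187 187 187
38 now 182 187 187 180 170 166 171 180 185 186 187 188 187 188 184 165 142 119 102 97 101 114 132 145 156 169 178 187 189 188 182 173 171 176 181 184 185 188
42 now 179 179 178 178 178 175 171 171 175 177 176 172 173 181 181 166 145 122 106 96 89 94 118 151 174 176 171 169 167 167 168 170 171 172 170 166 164 165
```

Aligned: the pointer core is at -39.9 and the rider at -40.3. Re-centring slightly and squeezing.

>>> move_arm(
  series=[
    {"grip":0.76,"xyz":[0,-1,0],"angular":[0,0,0]},
    {"grip":0.6,"xyz":[0,-1,0],"angular":[0,0,0]},
    {"grip":0.5,"xyz":[0,-1,0],"angular":[0,0,0]},
    {"grip":0.4,"xyz":[0,-1,0],"angular":[0,0,0]},
    {"grip":0.3,"xyz":[0,-1,0],"angular":[0,0,0]},
    {"grip":0,"xyz":[0,-1,0],"angular":[0,0,0]},
    {"grip":0,"xyz":[0,-1,0],"angular":[0,0,0]},
    {"grip":0,"xyz":[0,-1,0],"angular":[0,0,0]},
    {"grip":0,"xyz":[0,-1,0],"angular":[0,0,0]},
    {"grip":0,"xyz":[0,-1,0],"angular":[0,0,0]},
  ],
)

```text
time_s: 11.8
tcp_pos: [0.6635, 0.0787, 0.0585]
ee_rot: [[0.086, -0.996, 0.019], [-0.996, -0.086, 0.005], [-0.003, -0.019, -1.0]]
wrist_force: [21.6, -2.2, -13.0]
gripper_width: 0.529
gripper_force: 31.5
```

```bash
python3 prof.py | grep -E "^[0-9.]+ \[|y|^(28|30|32|38|42) now"; python3 -c "
from station import r
s=r.sense();print(s['gripper_width']*87,s['gripper_force'],s['moment'])"
```

```text
11.8 [0.66351578 0.07867616 0.05854161] [ 21.55345756  -2.18884692 -12.96677948]
y  60 59 58 57 56 55 54 53 52 51 50 49 48 47 46 45 44 43 42 41 40 39 38 37 36 35 34 33 32 31 30 29 28 27 26 25 24 23
28 now 184 181 175 169 170 173 172 164 158 160 166 167 165 160 157 153 134 109 107 138 171 176 162 155 157 161 163 164 166 168 169 167 165 162 159 157 156 158
30 now 185 185 181 178 179 183 183 179 176 178 182 186 189 186 180 166 133 101 102 143 178 177 160 156 163 169 170 170 173 176 177 175 173 176 181 184 183 183
32 now 184 187 188 186 181 178 178 181 183 184 185 188 191 188 184 168 134 107 113 148 173 164 150 157 171 183 187 188 189 187 184 180 179 180 183 186 187 188
38 now 181 186 188 181 170 166 172 180 185 186 187 187 186 187 183 164 143 120 104 98 102 114 131 144 156 169 178 187 189 187 181 173 171 175 180 182 183 187
42 now 179 179 178 177 177 174 172 172 175 177 175 172 173 181 180 165 144 121 106 96 88 93 118 152 175 176 170 169 167 167 167 168 171 173 170 165 163 165
45.96921318927475 31.495223343372345 [-0.97843232 -5.40071157 -0.88451312]
```

The fingers stopped at 46 mm. I'll hold briefly to see whether the closing is still going on.

>>> move_arm(
  series=[
    {"grip":0,"xyz":[0,0,0],"angular":[0,0,0]},
    {"grip":0,"xyz":[0,0,0],"angular":[0,0,0]},
  ],
)

```text
time_s: 12.05
tcp_pos: [0.6635, 0.0787, 0.0585]
ee_rot: [[0.086, -0.996, 0.019], [-0.996, -0.086, 0.005], [-0.003, -0.019, -1.0]]
wrist_force: [22.0, -2.4, -13.8]
gripper_width: 0.53
gripper_force: 31.5
```

```bash
python3 -c "
from station import r
s=r.sense();print(s['tcp_pos'],s['wrist_force'],s['moment'],s['gripper_width']*87,s['gripper_force'],s['joint_velocities'].round(2))"; python3 - <<'E'
# gripper finger positions in the side view: finger outlines vs FK; dark runs along gauge-x line at finger height
from h import *;from station import r
import pickle
cs=r.capture("side");pickle.dump(cs,open("c7.pkl","wb"));s=r.sense();t=s["tcp_pos"];T=s["ee_rot"]
for dz in(-.012,-.020,-.03):   # above TCP, on the -y side of the fingers (tool +x side, 9.5mm)
  q=np.arange(-70,71,2)
  P=t+np.outer(np.full(len(q),.0095),T[:,0])+np.outer(q/1000,T[:,1])+dz*T[:,2]
  uv=proj(cs,P).astype(np.float32)
  v=cv2.remap(cs["img"].max(2),uv[:,0].reshape(1,-1),uv[:,1].reshape(1,-1),1)[0]
  print(dz,[(int(a),int(b)) for a,b in zip(q,v)])
E
```

```text
[0.66350013 0.07866214 0.05852906] [ 22.01073551  -2.43857851 -13.76449605] [-0.97963253 -5.42066731 -0.86793996] 46.10147869226666 31.494458578526974 [0.01 0.05 0.01 0.11 0.04 0.02]
-0.012 [(-70, 93), (-68, 94), (-66, 93), (-64, 93), (-62, 91), (-60, 92), (-58, 95), (-56, 94), (-54, 93), (-52, 94), (-50, 94), (-48, 94), (-46, 93), (-44, 92), (-42, 89), (-40, 78), (-38, 60), (-36, 39), (-34, 21), (-32, 11), (-30, 11), (-28, 10), (-26, 10), (-24, 12), (-22, 15), (-20, 17), (-18, 23), (-16, 24), (-14, 26), (-12, 28), (-10, 28), (-8, 29), (-6, 30), (-4, 30), (-2, 30), (0, 26), (2, 25), (4, 26), (6, 28), (8, 30), (10, 31), (12, 37), (14, 47), (16, 66), (18, 76), (20, 77), (22, 57), (24, 36), (26, 18), (28, 12), (30, 6), (32, 5), (34, 16), (36, 33), (38, 51), (40, 65), (42, 72), (44, 77), (46, 84), (48, 92), (50, 100), (52, 97), (54, 99), (56, 103), (58, 104), (60, 106), (62, 109), (64, 111), (66, 119), (68, 129), (70, 150)]
-0.02 [(-70, 90), (-68, 92), (-66, 93), (-64, 91), (-62, 92), (-60, 92), (-58, 93), (-56, 93), (-54, 93), (-52, 93), (-50, 93), (-48, 94), (-46, 91), (-44, 85), (-42,
[... 652 characters left out ...]
 83), (-60, 80), (-58, 84), (-56, 86), (-54, 88), (-52, 87), (-50, 86), (-48, 86), (-46, 83), (-44, 74), (-42, 55), (-40, 36), (-38, 17), (-36, 12), (-34, 9), (-32, 8), (-30, 7), (-28, 9), (-26, 14), (-24, 28), (-22, 52), (-20, 91), (-18, 133), (-16, 171), (-14, 195), (-12, 201), (-10, 200), (-8, 192), (-6, 176), (-4, 155), (-2, 137), (0, 130), (2, 126), (4, 124), (6, 123), (8, 122), (10, 120), (12, 120), (14, 121), (16, 116), (18, 112), (20, 107), (22, 90), (24, 67), (26, 40), (28, 18), (30, 7), (32, 4), (34, 6), (36, 11), (38, 21), (40, 42), (42, 66), (44, 93), (46, 99), (48, 100), (50, 94), (52, 87), (54, 85), (56, 89), (58, 89), (60, 90), (62, 91), (64, 89), (66, 88), (68, 87), (70, 96)]
```

>>> move_arm(
  series=[
    {"grip":0,"xyz":[0,-1.5,0],"angular":[0,0,0]},
    {"grip":0,"xyz":[0,-3,0],"angular":[0,0,0]},
    {"grip":0,"xyz":[0,-3,0],"angular":[0,0,0]},
  ],
)

```text
time_s: 12.4
tcp_pos: [0.6637, 0.0786, 0.0585]
ee_rot: [[0.086, -0.996, 0.013], [-0.996, -0.086, 0.004], [-0.003, -0.013, -1.0]]
wrist_force: [13.3, -1.5, -8.2]
gripper_width: 0.529
gripper_force: 33.6
```

>>> move_arm(
  series=[
    {"grip":0.6,"xyz":[0,0,0],"angular":[0,0,0]},
    {"grip":0.6,"xyz":[0,1,0],"angular":[0,0,0]},
    {"grip":0.6,"xyz":[0,2,0],"angular":[0,0,0]},
    {"grip":0.6,"xyz":[0,2,0],"angular":[0,0,0]},
  ],
)

```text
time_s: 12.8
tcp_pos: [0.6612, 0.0782, 0.0585]
ee_rot: [[0.088, -0.996, 0.012], [-0.996, -0.088, 0.003], [-0.002, -0.012, -1.0]]
wrist_force: [12.5, -2.3, -8.4]
gripper_width: 0.603
gripper_force: 7.8
```

```bash
python3 prof.py | grep -E "^[0-9.]+ \[|y|^(28|30|32|38|42) now"; python3 -c "
from station import r
s=r.sense();print(s['gripper_width']*87,s['gripper_force'],s['moment'])"
```

```text
12.8 [0.66122383 0.07821554 0.05849844] [12.50105847 -2.27663193 -8.44447677]
y  60 59 58 57 56 55 54 53 52 51 50 49 48 47 46 45 44 43 42 41 40 39 38 37 36 35 34 33 32 31 30 29 28 27 26 25 24 23
28 now 184 181 175 169 169 173 172 164 158 160 165 166 165 160 156 152 136 116 117 145 174 176 159 152 156 162 163 163 165 168 169 167 165 162 159 157 156 157
30 now 185 185 182 179 180 183 183 180 177 179 183 186 188 184 179 165 134 104 105 145 178 176 159 155 163 170 170 170 172 175 177 175 173 176 181 184 184 184
32 now 184 187 188 186 181 178 178 181 183 185 186 189 191 188 183 167 133 107 113 148 173 164 150 157 170 182 186 188 189 187 184 180 178 180 183 186 186 188
38 now 181 187 188 180 169 165 171 180 184 185 186 187 187 187 183 164 142 119 102 96 100 113 132 145 156 169 178 187 189 188 181 171 170 175 182 184 185 188
42 now 179 179 179 178 177 174 173 173 176 178 176 173 174 182 182 166 144 120 106 97 89 94 118 153 175 177 170 169 167 167 168 170 172 173 170 165 163 165
51.92480638199903 7.809757111826912 [-0.78637281 -3.37371304 -0.20546688]
```

The pocket finger is blocked about 7 mm inside the lugs, probably because its backing is wider than the pad and catches on the lug's end. I'll open, yaw the tool about the pad's corner so the back clears the lug, move deeper, then square up again.

>>> move_arm(
  series=[
    {"grip":0.68,"xyz":[0,1,0],"angular":[0,0,0]},
    {"grip":0.76,"xyz":[0,2.5,0],"angular":[0,0,0]},
    {"grip":0.76,"xyz":[0,2.5,0],"angular":[0,0,0]},
    {"grip":0.76,"xyz":[0,2.5,0],"angular":[0,0,0]},
  ],
)

```text
time_s: 13.25
tcp_pos: [0.655, 0.0772, 0.0586]
ee_rot: [[0.088, -0.996, 0.003], [-0.996, -0.088, 0.001], [-0.001, -0.003, -1.0]]
wrist_force: [3.9, -3.0, -1.1]
gripper_width: 0.749
gripper_force: 3.6
```

```bash
cat > st.py <<'E'
from h import *;from station import r
s=r.sense();th=.0874;o=np.array([.6551,.0040]);R=np.array([[np.cos(th),-np.sin(th)],[np.sin(th),np.cos(th)]])
print("t",s["time_s"],"tcp gauge",((s["tcp_pos"][:2]-o)@R*1000).round(1),"z",s["tcp_pos"][2].round(4),"F gauge",(s["wrist_force"][:2]@R).round(1),"w",(s["gripper_width"]*87).round(1),"gf",s["gripper_force"].round(1),"yaw",round(float(np.arctan2(-s["ee_rot"][0,0],s["ee_rot"][1,0]*-1)+th),3))
X=s["ee_rot"];print("gauge -x in tool",(X.T@np.r_[-R[:,0],0]).round(3),"gauge +y in tool",(X.T@np.r_[R[:,1],0]).round(3))
E
python3 st.py;python3 prof.py | grep -E "y|^(30|42) now"
```

```text
y  60 59 58 57 56 55 54 53 52 51 50 49 48 47 46 45 44 43 42 41 40 39 38 37 36 35 34 33 32 31 30 29 28 27 26 25 24 23
30 now 186 185 181 177 179 183 183 180 177 179 183 186 188 185 180 166 133 103 104 144 178 178 162 159 165 171 170 169 171 175 178 176 174 177 181 184 184 184
42 now 178 178 178 178 178 175 171 171 175 177 176 173 174 181 180 165 144 121 108 99 90 94 118 152 175 176 170 168 166 166 166 168 171 173 171 166 164 165Traceback (most recent call last):
  File "st.py", line 3, in <module>
    print("t",s["time_s"],"tcp gauge",((s["tcp_pos"][:2]-o)@R*1000).round(1),"z",s["tcp_pos"][2].round(4),"F gauge",(s["wrist_force"][:2]@R).round(1),"w",(s["gripper_width"]*87).round(1),"gf",s["gripper_force"].round(1),"yaw",round(float(np.arctan2(-s["ee_rot"][0,0],s["ee_rot"][1,0]*-1)+th),3))
                                                                                                                                                          ^^^^^^^^^^^^^^^^^^^^^^^^^^^^^
AttributeError: 'float' object has no attribute 'round'
```

```bash
sed -i 's/s\["gripper_width"\]\*87).round(1)/round(s["gripper_width"]*87,1))/; s/s\["gripper_force"\].round(1)/round(float(s["gripper_force"]),1)/; s/"w",(round/"w",(round/' st.py; python3 st.py
```

```text
t 13.3 tcp gauge [ 6.2 72.9] z 0.0586 F gauge [ 4.2 -2.4] w 65.5 gf 3.7 yaw -0.001
gauge -x in tool [-0.001  1.    -0.003] gauge +y in tool [-1.    -0.001  0.001]
```

>>> move_arm(
  series=[
    {"grip":0.76,"xyz":[0,-1,0],"angular":[0,0,0]},
    {"grip":0.76,"xyz":[-2,-0.5,0],"angular":[0,0,0.06]},
    {"grip":0.76,"xyz":[-4,0,0],"angular":[0,0,0.12]},
    {"grip":0.76,"xyz":[-6,0.2,0],"angular":[0,0,0.18]},
    {"grip":0.76,"xyz":[-8.1,0.3,0],"angular":[0,0,0.24]},
    {"grip":0.76,"xyz":[-10,0.3,0],"angular":[0,0,0.3]},
    {"grip":0.76,"xyz":[-11.9,0.2,0],"angular":[0,0,0.35]},
    {"grip":0.76,"xyz":[-11.9,0.2,0],"angular":[0,0,0.35]},
    {"grip":0.76,"xyz":[-11.9,0.2,0],"angular":[0,0,0.35]},
  ],
)

```text
time_s: 14.2
tcp_pos: [0.6524, 0.0882, 0.0586]
ee_rot: [[-0.258, -0.966, -0.0], [-0.966, 0.258, -0.0], [0.0, 0.0, -1.0]]
wrist_force: [2.4, -3.0, 1.1]
gripper_width: 0.761
gripper_force: 1.5
```

```bash
python3 st.py;python3 prof.py | grep -E "y|^(30|42) now"
```

```text
t 14.2 tcp gauge [ 4.7 84.2] z 0.0586 F gauge [ 2.1 -3.2] w 66.2 gf 1.5 yaw 0.348
gauge -x in tool [0.341 0.94  0.   ] gauge +y in tool [-0.94   0.341 -0.   ]
y  60 59 58 57 56 55 54 53 52 51 50 49 48 47 46 45 44 43 42 41 40 39 38 37 36 35 34 33 32 31 30 29 28 27 26 25 24 23
30 now 186 186 182 179 180 184 184 180 177 179 183 186 189 184 173 162 152 150 157 172 178 168 155 155 164 171 171 170 172 175 177 175 174 178 182 184 183 183
42 now 178 178 178 178 178 175 172 172 175 178 176 173 174 182 181 165 144 121 107 98 90 94 118 152 175 177 171 169 167 167 168 170 171 173 169 165 164 165
```

>>> move_arm(
  series=[
    {"grip":0.76,"xyz":[0.7,1.9,0],"angular":[0,0,0]},
    {"grip":0.76,"xyz":[1.4,3.8,0],"angular":[0,0,0]},
    {"grip":0.76,"xyz":[1.7,4.7,0],"angular":[0,0,0]},
    {"grip":0.76,"xyz":[1.7,4.7,0],"angular":[0,0,0]},
  ],
)

```text
time_s: 14.65
tcp_pos: [0.6476, 0.0878, 0.0585]
ee_rot: [[-0.259, -0.966, 0.0], [-0.966, 0.259, -0.0], [-0.0, -0.0, -1.0]]
wrist_force: [2.5, -3.6, 0.0]
gripper_width: 0.761
gripper_force: 1.9
```

```bash
python3 st.py;python3 prof.py | grep -E "y|^(28|30) now"
```

```text
t 14.65 tcp gauge [-0.2 84.2] z 0.0585 F gauge [ 2.2 -3.8] w 66.2 gf 1.9 yaw 0.349
gauge -x in tool [ 0.342  0.94  -0.   ] gauge +y in tool [-0.94   0.342 -0.   ]
y  60 59 58 57 56 55 54 53 52 51 50 49 48 47 46 45 44 43 42 41 40 39 38 37 36 35 34 33 32 31 30 29 28 27 26 25 24 23
28 now 184 182 176 170 171 174 173 165 159 160 164 166 164 160 150 144 149 163 172 174 170 167 165 164 165 166 164 163 164 167 168 167 165 163 160 158 157 159
30 now 186 186 183 180 181 184 184 181 178 180 183 186 189 185 174 162 152 149 156 172 179 170 157 156 165 171 171 170 172 175 177 175 174 178 182 185 184 184
```

>>> move_arm(
  series=[
    {"grip":0.76,"xyz":[0.7,1.9,0],"angular":[0,0,0]},
    {"grip":0.76,"xyz":[1.4,3.8,0],"angular":[0,0,0]},
    {"grip":0.76,"xyz":[1.9,5.2,0],"angular":[0,0,0]},
    {"grip":0.76,"xyz":[1.9,5.2,0],"angular":[0,0,0]},
  ],
)

```text
time_s: 15.1
tcp_pos: [0.6423, 0.0874, 0.0586]
ee_rot: [[-0.259, -0.966, 0.001], [-0.966, 0.259, -0.0], [-0.0, -0.001, -1.0]]
wrist_force: [2.2, -3.4, 0.3]
gripper_width: 0.762
gripper_force: 2.1
```

```bash
python3 st.py;python3 prof.py | grep -E "y|^(28|30) now"
```

```text
t 15.1 tcp gauge [-5.4 84.2] z 0.0586 F gauge [ 1.9 -3.6] w 66.3 gf 2.1 yaw 0.349
gauge -x in tool [ 0.342  0.94  -0.001] gauge +y in tool [-0.94   0.342 -0.   ]
y  60 59 58 57 56 55 54 53 52 51 50 49 48 47 46 45 44 43 42 41 40 39 38 37 36 35 34 33 32 31 30 29 28 27 26 25 24 23
28 now 185 182 175 170 170 173 172 165 160 162 166 167 165 159 150 145 149 163 172 173 169 166 164 164 166 167 166 164 164 167 169 168 166 163 160 158 157 159
30 now 186 186 182 179 180 184 184 180 177 179 183 186 188 184 174 163 153 150 156 171 178 169 157 156 165 172 172 171 173 175 177 176 174 178 183 186 184 184
```

The finger now goes deep into the pocket freely, so the theory holds. Squaring up again while keeping the leg in place.

>>> move_arm(
  series=[
    {"grip":0.76,"xyz":[2.1,-0.8,0],"angular":[0,0,-0.058]},
    {"grip":0.76,"xyz":[4.2,-1.5,0],"angular":[0,0,-0.115]},
    {"grip":0.76,"xyz":[6.4,-2.3,0],"angular":[0,0,-0.173]},
    {"grip":0.76,"xyz":[8.6,-3.1,0],"angular":[0,0,-0.23]},
    {"grip":0.76,"xyz":[8.6,-3.1,0],"angular":[0,0,-0.23]},
    {"grip":0.76,"xyz":[8.6,-3.1,0],"angular":[0,0,-0.23]},
  ],
)

```text
time_s: 15.75
tcp_pos: [0.643, 0.0785, 0.0585]
ee_rot: [[-0.033, -0.999, 0.001], [-0.999, 0.033, 0.0], [-0.0, -0.001, -1.0]]
wrist_force: [3.4, -3.6, 1.2]
gripper_width: 0.764
gripper_force: 1.9
```

```bash
python3 st.py;python3 prof.py | grep -E "y|^(26|28|30|32) now"
```

```text
t 15.75 tcp gauge [-5.6 75.2] z 0.0585 F gauge [ 3.1 -3.8] w 66.5 gf 1.9 yaw 0.121
gauge -x in tool [ 0.12   0.993 -0.001] gauge +y in tool [-0.993  0.12   0.   ]
y  60 59 58 57 56 55 54 53 52 51 50 49 48 47 46 45 44 43 42 41 40 39 38 37 36 35 34 33 32 31 30 29 28 27 26 25 24 23
26 now 186 183 179 176 174 175 173 169 166 166 169 170 169 166 164 165 170 178 184 181 176 174 176 178 179 179 179 179 178 177 176 174 171 167 164 161 162 163
28 now 185 182 176 171 170 173 171 164 159 161 165 166 165 159 150 144 148 161 171 173 171 168 166 165 166 166 164 163 164 166 168 166 164 161 158 157 156 159
30 now 187 187 183 179 180 183 183 180 177 179 183 186 188 183 172 161 150 146 153 170 179 171 158 157 165 171 171 169 171 175 178 176 174 177 182 185 184 184
32 now 186 188 188 186 182 179 180 182 184 185 186 189 191 187 180 167 145 131 139 165 178 159 140 147 166 182 187 188 189 188 185 181 180 181 184 187 188 189
```

>>> move_arm(
  series=[
    {"grip":0.76,"xyz":[2.4,-0.3,0],"angular":[0,0,-0.06]},
    {"grip":0.76,"xyz":[4.9,-0.6,0],"angular":[0,0,-0.121]},
    {"grip":0.76,"xyz":[4.9,-0.6,0],"angular":[0,0,-0.121]},
    {"grip":0.76,"xyz":[4.9,-0.6,0],"angular":[0,0,-0.121]},
  ],
)

```text
time_s: 16.2
tcp_pos: [0.6434, 0.0736, 0.0584]
ee_rot: [[0.087, -0.996, 0.0], [-0.996, -0.087, -0.0], [0.0, -0.0, -1.0]]
wrist_force: [1.6, -3.3, 0.5]
gripper_width: 0.764
gripper_force: 1.8
```

```bash
python3 st.py;python3 prof.py | grep -E "y|^(26|28|30|32) now"
```

```text
t 16.2 tcp gauge [-5.6 70.3] z 0.0584 F gauge [ 1.3 -3.4] w 66.5 gf 1.8 yaw 0.0
gauge -x in tool [ 0.  1. -0.] gauge +y in tool [-1.  0. -0.]
y  60 59 58 57 56 55 54 53 52 51 50 49 48 47 46 45 44 43 42 41 40 39 38 37 36 35 34 33 32 31 30 29 28 27 26 25 24 23
26 now 185 182 179 176 174 175 173 168 165 165 169 171 169 167 165 166 171 179 185 181 175 173 175 177 180 180 179 178 176 176 176 174 172 169 165 163 162 163
28 now 184 182 175 169 170 173 172 165 159 161 165 166 164 158 149 144 149 164 172 169 163 160 161 163 166 167 165 162 163 166 169 168 165 162 160 158 157 158
30 now 186 186 182 178 179 184 184 180 177 179 183 186 188 184 173 161 151 149 152 160 163 156 149 153 163 171 171 169 171 175 178 176 175 179 183 186 184 184
32 now 185 188 189 187 182 178 178 182 184 185 186 189 191 187 180 167 145 132 137 158 167 149 133 142 164 182 187 188 189 187 184 181 180 181 184 186 186 188
```

>>> move_arm(
  series=[
    {"grip":0.68,"xyz":[0,-3,0],"angular":[0,0,0]},
    {"grip":0.6,"xyz":[0,-6,0],"angular":[0,0,0]},
    {"grip":0.52,"xyz":[0,-9,0],"angular":[0,0,0]},
    {"grip":0.46,"xyz":[0,-10.5,0],"angular":[0,0,0]},
    {"grip":0.4,"xyz":[0,-10.5,0],"angular":[0,0,0]},
    {"grip":0.4,"xyz":[0,-10.5,0],"angular":[0,0,0]},
  ],
)

```text
time_s: 16.85
tcp_pos: [0.6551, 0.0745, 0.0588]
ee_rot: [[0.089, -0.996, 0.003], [-0.996, -0.089, 0.0], [-0.0, -0.003, -1.0]]
wrist_force: [2.9, -3.2, -0.2]
gripper_width: 0.42
gripper_force: 1.8
```

```bash
python3 st.py;python3 prof.py | grep -E "y|^(28|30|32) now"
```

```text
t 16.85 tcp gauge [ 6.2 70.2] z 0.0588 F gauge [ 2.6 -3.4] w 36.5 gf 1.8 yaw -0.002
gauge -x in tool [-0.002  1.    -0.003] gauge +y in tool [-1.    -0.002  0.   ]
y  60 59 58 57 56 55 54 53 52 51 50 49 48 47 46 45 44 43 42 41 40 39 38 37 36 35 34 33 32 31 30 29 28 27 26 25 24 23
28 now 183 181 174 169 170 173 172 164 158 160 165 166 165 158 142 131 139 163 177 175 166 162 161 161 164 165 164 163 164 166 168 167 165 162 159 157 156 158
30 now 185 186 182 179 180 184 184 180 176 178 182 185 188 184 168 156 157 167 175 176 170 158 149 150 161 170 171 169 171 174 177 175 174 177 181 184 183 183
32 now 185 188 189 187 182 178 178 182 184 184 185 188 191 186 178 167 157 155 161 172 172 150 134 142 163 181 188 189 190 188 184 180 179 180 183 185 186 187
```

>>> move_arm(
  series=[
    {"grip":0.3,"xyz":[-0.6,0,0],"angular":[0,0,0]},
    {"grip":0,"xyz":[-0.6,0,0],"angular":[0,0,0]},
    {"grip":0,"xyz":[-0.6,0,0],"angular":[0,0,0]},
    {"grip":0,"xyz":[-0.6,0,0],"angular":[0,0,0]},
    {"grip":0,"xyz":[-0.6,0,0],"angular":[0,0,0]},
  ],
)

```text
time_s: 17.4
tcp_pos: [0.6532, 0.0747, 0.0588]
ee_rot: [[0.089, -0.996, -0.001], [-0.996, -0.089, -0.001], [0.0, 0.001, -1.0]]
wrist_force: [-2.2, -4.0, 4.3]
gripper_width: 0.266
gripper_force: 31.6
```

```bash
python3 st.py;python3 prof.py | grep -E "y|^(24|26|28|30|32|38|42) now"
```

```text
t 17.4 tcp gauge [ 4.2 70.6] z 0.0588 F gauge [-2.5 -3.8] w 23.2 gf 31.6 yaw -0.002
gauge -x in tool [-0.002  1.     0.001] gauge +y in tool [-1.    -0.002 -0.   ]
y  60 59 58 57 56 55 54 53 52 51 50 49 48 47 46 45 44 43 42 41 40 39 38 37 36 35 34 33 32 31 30 29 28 27 26 25 24 23
24 now 189 187 184 183 182 180 179 180 182 184 186 187 187 187 188 191 192 190 188 185 183 182 185 188 188 187 187 186 185 184 181 180 181 182 182 182 184 187
26 now 184 182 178 175 173 175 173 169 165 165 169 170 168 166 164 165 167 170 175 179 181 181 180 179 180 179 178 178 177 177 176 174 171 167 164 162 162 163
28 now 183 181 174 169 170 173 172 165 159 161 165 166 164 158 150 145 145 151 161 172 179 178 172 167 167 166 164 163 164 167 168 167 164 161 159 157 156 158
30 now 186 186 182 179 180 183 183 180 177 179 182 185 187 183 173 161 148 141 148 169 182 174 160 157 164 170 170 170 172 175 176 175 173 177 182 185 184 183
32 now 185 188 188 186 181 177 178 182 184 185 186 189 190 187 180 167 144 129 137 162 175 156 138 145 165 181 187 188 189 187 184 180 179 181 184 187 187 188
38 now 181 187 188 181 170 165 171 180 184 185 186 186 185 186 183 164 143 120 103 97 101 114 132 145 156 170 179 187 190 188 181 171 169 174 181 184 185 188
42 now 178 178 177 177 176 174 172 172 175 178 176 173 174 181 181 166 145 121 106 96 89 94 118 152 175 177 172 170 167 166 167 169 171 173 170 165 163 165
```

The pinch is 23 mm, so the lever is closed with 31 N on plate and lever, and the pointer is at -40 against the rider at -40.2. Settling, then handing in.

>>> move_arm(
  series=[
    {"grip":0,"xyz":[0,0,0],"angular":[0,0,0]},
    {"grip":0,"xyz":[0,0,0],"angular":[0,0,0]},
    {"grip":0,"xyz":[0,0,0],"angular":[0,0,0]},
  ],
)

```text
time_s: 17.75
tcp_pos: [0.6532, 0.0747, 0.0588]
ee_rot: [[0.089, -0.996, -0.001], [-0.996, -0.089, -0.001], [0.0, 0.001, -1.0]]
wrist_force: [-2.4, -4.2, 5.5]
gripper_width: 0.273
gripper_force: 31.6
```

```bash
python3 st.py; python3 -c "
from station import r
print(r.finish_job())"
```

```text
t 17.75 tcp gauge [ 4.3 70.6] z 0.0588 F gauge [-2.8 -4. ] w 23.7 gf 31.6 yaw -0.002
gauge -x in tool [-0.002  1.     0.001] gauge +y in tool [-1.    -0.002 -0.   ]
the job is handed in; nothing more can be done
None
```

I handed the job in at 17.75 s with no verdict returned: by my measurements the scraper is home, the pointer is within about 0.5 mm of the rider, and the plate and closed lever are still gripped at about 31 N, after a first squeeze that jammed on a pocket lug and had to be redone.

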